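Put the rook in its crate and lock the file in its rack

TASK

Open the small wooden crate by levering up its lid with the blade of the file, not with the gripper, until the lid leans back past upright, and leave it open. Stand the cream rook upright on the crate's floor, setting it down gently, and lay the file flat in its rack with the blade under the raised keeper bar; only once the file is in, swing the bar down fully home until it snaps under its catch. Leave everything else on the desk where it is.

Things in the scene. Friction and masses are not known exactly. Their poses are not given: they have to be found in the camera images.
- crate: slatted wooden crate fixed to the desk, 110 (its x) x 130 (its y) x 58 high, walls and floor 6 thick; origin at the centre of its underside. Its front, where the lid overhangs, looks along its own -x, which points roughly to world -y; the lid's hinge is on its +x rim
- crate_lid (a joint): angle of the grey plastic lid, rad: 0 shut (the start), pi/2 upright, 1.9 fully back. A stiff hinge: it stays at whatever angle it is left; about 1 N at the lip moves it
- lid_lip (a point): middle of the lid's lower front edge. Lid 130 long from hinge to lip, 130 wide, 5 thick; shut, its underside is 58.5 above the desk and it stands out 20 beyond the crate's front wall, with free space below
- lid_hinge (a point): middle of the lid's hinge line (along the crate's y), level with the lid's underside
- file: flat file lying loose on the desk, 90 g. Black handle 100 long (file x -50 to 50), 20 wide, 22 high; stainless blade from x 50 to 140, 14 wide, 4 thick, between 6 and 10 above the underside. Origin: centre of the handle's underside; its x points to the tip, z up. Centre of mass at x 25
- file_tip (a point): centre of the end of the file's blade (file x 140, z 8)
- rook: cream ceramic chess rook standing on the desk, foot 34 across, waist 19, crown 28 across between 40 and 51 above the foot with battlements to 56; 60 g; origin centre of its underside, z up
- rack: plywood file rack fixed to the desk, base 230 (its x -75 to 155) x 150 (y -70 to 80) x 12 thick; origin on the desk under the file's place. Wooden cheeks 32 high over the desk stand at x -58 to -42 (28 apart, about the handle's rear end) and x 114 to 130 (22 apart, about the blade); from x -35 to 70 the sides are open for the fingers
- rack_seat (a point): where the file's origin belongs: on the rack's base, 12 above the desk, above the rack's origin. The file's x must point along the rack's x; the keeper bar then crosses the blade at rack x 85
- rack_catch (a point): rack (x 85, y 57, z 40): face of the aluminium catch post, 54 high over the desk, 12 thick, from which a sprung ball sticks out 10 towards the hinge; the bar's free end passes it going down and is held below it
- keeper (a joint): angle of the steel keeper bar, rad: 0 shut under the catch (level across the blade), about 1.57 upright, 2.0 fully back. Friction holds it where it is left; the last 0.2 rad to the snap takes about 10 N down near the free end
- keeper_hinge (a point): hinge of the keeper bar, rack (x 85, y -45, z 30), axis along the rack's x. The bar is 95 long from here, 14 wide, 10 thick, and extends along the rack's +y when shut
- keeper_end (a point): middle of the keeper bar's free end, 95 from the hinge
- pawn: cream ceramic chess pawn, bystander, 42 tall, round head (it is not the rook); origin under its foot
- dune_tile: sand-coloured tile with dune ridges, 90 x 90 x 17, bystander; origin centre of underside
- canister: white twist-cap canister, 68 across, 100 tall, bystander; origin centre of underside
- brush: hand brush lying flat, bystander; origin at its underside
- tape: paper ring, 60 across, 18 high, bystander; origin centre of underside
- mug: white mug, 80 across, 90 tall, bystander; origin centre of underside
Mind the look-alikes: they are no part of the job. What is shaped like the rook but red or yellow is not meant. Of the things that look like the file, the larger one is meant.

How it is judged:
By the outcome, as a careful person would: the job done as asked, in the order asked, and still so for the second after the job is handed in, with the robot touching nothing.
It also fails if it takes over 72 s, if anything falls off the work surface, if the arm or the gripper's body presses on something with over 40 N, if the wrist force passes 120 N, or if a joint passes its speed limit or range.

ROBOT

A 7-joint arm with a two-finger parallel gripper is mounted at the origin on the work surface. World frame = base frame: x ahead of the robot, y to its left, z up, the work surface at z = 0. Lengths are in mm, angles in rad, forces in N, time in s.
With the tool pointing down it reaches from about 400 to 875 mm from the base axis. Payload 4.4 kg.
Tool frame: the origin (TCP) lies midway between the tips of the shut fingers; the grasp point (between the pads) lies 19 mm behind it; z points along the fingers, y is the line along which they close (so a half turn about z gives the same grasp; the last joint's range is limited). The gripper opens to 85 mm and grips with 20 to 120 N. Pads are 22 mm wide; open, the fingers measure 114 mm over their backs; the gripper's body (76 mm by 85 mm) begins 54 mm behind the grasp point. The pads swing forward as they close: fully open they stand 13 mm farther back than shut.
Start: joints at [-1.396, 0.628, 0.038, 1.517, -0.027, 0.996, -0.02], TCP at [154.986, 631.266, 231.313] pointing down, gripper open.
Joint ranges: [-3.06, 3.06], [-0.37, 2.12], [-1.25, 1.32], [0.18, 2.47], [-1.1, 4.24], [0.23, 1.98], [-2.94, 2.94]. Speed limits (rad/s): [2.57, 2.57, 3.14, 3.14, 3.14, 3.14, 3.14].

INTERFACE

Orientations are given as [roll, pitch, yaw] about the fixed x, y, z axes, in that order (R = Rz(yaw) Ry(pitch) Rx(roll)).
In Python, from cell import ctrl gives the robot as it stands.
- The arm moves only by the shell command python3 -m crank 'ROWS' [OPENING]. ROWS is JSON, a list that holds one entry, the list of rows, each a list of 4 numbers: the shift along the tool's x, y, z normalised to -1 to 1, where 1 is 2.5 cm, then the turn about the tool's z normalised to -1 to 1, where 1 is 0.08 rad. In form: [[[dx, dy, dz, turn], ...]]. A call has 1 to 12 rows; each row shifts and turns the commanded pose from where the row before left it, along the tool's axes as they then stand; what a row does not reach is not made up. A row lasts 1/12 s, in which the tool goes at most 41.7 mm and 7.16 degrees, less where a joint would pass 70% of its speed; a pose out of reach is approached as far as the arm can. A call with a number of a shift or a turn outside -1 to 1 is refused whole. A call with a gripper value outside its range is refused whole. OPENING is the closure, from -1 (fully open) to 1 (shut), set as the call begins (- or left out, the last holds). The fingers move at their own pace and stop on an object; the grip force is fixed at half the most. Time passes only in rows, so rows that do not move let the fingers close. It gives the time, the measured TCP pose, the force, the opening and the grip force at its end, in the units of the state.
- ctrl.read_state(): the state, without advancing time (a new reading comes with each control period).
- ctrl.get_image(name): name is "side" or "top"; returns a dict with "img" (420x560x3 uint8, red, green, blue), "intrinsics" (3x3 intrinsics, pixels), "dist" ([k1, k2, p1, p2, k3] as OpenCV has them; the pictures are not rectified), "extrinsics" (4x4, takes a point from camera to world coordinates). Camera axes: x right, y up, looking along -z (the intrinsics and any distortion apply to the point x, -y, -z); pixel columns grow to the right and rows downward; lengths in mm; the calibration is good to about 2 mm. A picture is of the moment at which its call begins. There is no depth.
- ctrl.finish_job(): hands the job in; it is judged then, once.
Trained networks look in the newest picture that a camera, given by its name, has taken for a name from the list of things; names that differ only in an ending like _2 or _b are one class to them, and where a whole thing is asked for, a point or a joint stands for the part that bears it (a point fixed in the world has none). Each returns a list of dicts, best first, with "confidence" (0 to 1); they miss things now and then, are a little off and sometimes report something else, mostly with a low value. They report only what shows in the picture. A call takes as long as a camera call. They do not tell look-alikes from the thing itself.
- ctrl.find_in(camera, target): "position" ([row, column] in pixels, amid what is visible of it).
- ctrl.trace(camera, target): "mask" (420x560 bool, what is visible of it) and "position" ([row, column] in pixels, amid what is visible of it).
- ctrl.place_of(camera, target): "position" ([row, column] in pixels: a listed point, or the origin of a listed thing).
The state is a dict: "clock": time; "qpos": joint angles; "qd": joint speeds; "tau": joint torques, N m; "eef_pos": TCP position; "tool_rot": TCP orientation; "force": force on the tool from outside, world axes, zero at the start; "torque": the same for the moment, N m; "width": finger opening in mm; "gripper_force": force on a finger pad.
Only numpy, scipy, OpenCV 4.12 (cv2) and the standard library are available. Lean on these libraries where they do the work, as an engineer would, in place of code of your own. Each camera call takes 0.05 s, during which the arm holds its last target. There are 200 camera calls.

## Working session

There is one attempt and no reset: what is moved stays moved. The work goes in short steps, Python scripts to look and compute and a shell command to move; the robot and the scene stay as the last step left them, time stands still between calls to the robot, and variables do not carry over. Pictures are saved under pics/ and viewed, at most 10 in all, crops included, and the job is handed in when it is done.

```bash
ls; mkdir -p pics
cat > h.py <<'E'
import numpy as np, cv2
from cell import ctrl
def grab(n):
    return ctrl.get_image(n)
def ray(c,rc):
    K=np.array(c["intrinsics"],float);d=np.array(c["dist"],float);E=np.array(c["extrinsics"],float)
    u=cv2.undistortPoints(np.array([[[rc[1],rc[0]]]],float),K,d)[0,0]
    v=E[:3,:3]@np.array([u[0],-u[1],-1]);return E[:3,3],v
def onz(c,rc,z):
    o,v=ray(c,rc);return o+v*(z-o[2])/v[2]
def proj(c,P):
    K=np.array(c["intrinsics"],float);d=np.array(c["dist"],float);E=np.array(c["extrinsics"],float)
    p=(np.atleast_2d(P)-E[:3,3])@E[:3,:3];p=p*[1,-1,-1]
    q=cv2.projectPoints(p,np.zeros(3),np.zeros(3),K,d)[0][:,0];return q[:,::-1]
def tri(c1,p1,c2,p2):
    o1,a=ray(c1,p1);o2,b=ray(c2,p2)
    s=np.linalg.lstsq(np.stack([a,-b],1),o2-o1,rcond=None)[0]
    x,y=o1+a*s[0],o2+b*s[1];return (x+y)/2,np.linalg.norm(x-y)
def save(n,img):
    cv2.imwrite("pics/"+n,np.ascontiguousarray(img[:,:,::-1]))
E
python3 - <<'E'
from h import *
np.set_printoptions(precision=1,suppress=True)
c={n:grab(n) for n in("top","side")}
save("a.png",np.vstack([cv2.resize(c[n]["img"],None,fx=1,fy=1) for n in c])[:, :][:600] if 0 else c["top"]["img"]);save("b.png",c["side"]["img"])
for n in c: print(n,np.array(c[n]["extrinsics"])[:3,3])
names="crate lid_lip lid_hinge file file_tip rook rack rack_seat rack_catch keeper_hinge keeper_end pawn dune_tile canister brush tape mug".split()
for t in names:
    for n in c:
        r=ctrl.place_of(n,t)
        for d in r[:4]:
            if d["confidence"]>.2: print(t,n,np.array(d["position"]),round(d["confidence"],2),onz(c[n],d["position"],0)[:2])
print({k:v for k,v in ctrl.read_state().items()})
E
```

```text
pics
top [ 450.5  -52.5 1658.8]
side [213.8 666.5 589.5]
crate top [206.5 163.5] 0.67 [535.3 313.2]
crate side [350. 197.] 0.68 [522.3 312.1]
crate side [215.7 204.7] 0.51 [746.4 -54.5]
lid_lip top [203.2 184.3] 0.88 [547.4 247.6]
lid_lip top [228.2 266.5] 0.55 [476.5 -11.8]
lid_lip top [180.8 275.8] 0.27 [624.9 -36.7]
lid_lip side [296.1 204.6] 0.58 [582.8 195.3]
lid_hinge top [210.1 142.6] 0.89 [522.2 379.8]
lid_hinge top [220.3 354.7] 0.37 [ 508.1 -285.6]
lid_hinge side [350.4 175.8] 0.6 [555.6 328.7]
file top [224.3 267.1] 0.71 [488.6 -13.3]
file side [252.1 295.5] 0.65 [468.4 -16.6]
file side [260.5 359.4] 0.57 [323.  -51.6]
file side [213.7 208.3] 0.45 [743.  -66.9]
file_tip top [248.4 258.6] 0.73 [413.2  11. ]
file_tip top [220.4 225.1] 0.69 [497.2 117.6]
file_tip side [286.3 255.6] 0.76 [501.4 125.4]
file_tip side [262.2 321.6] 0.76 [400.4  -8.4]
file_tip side [201.6 327. ] 0.5 [ 473.2 -266.3]
rook top [162.6 328.9] 0.68 [ 686.7 -201.3]
rook top [203.1 278.2] 0.62 [555.4 -46. ]
rook top [177.9 274.4] 0.42 [633.8 -32. ]
rook side [231.5 240.8] 0.76 [624.7 -33.4]
rook side [236
[... 1215 characters left out ...]
.9]
brush top [221.2 410.5] 0.72 [ 509.7 -462.6]
brush side [167.5 334.1] 0.6 [ 520.4 -482.8]
tape top [213.  143.3] 0.39 [513.2 377.1]
tape side [231.4 356.2] 0.58 [ 359.6 -160.5]
mug top [161.  374.8] 0.82 [ 696.2 -346.2]
mug side [173.2 272.9] 0.84 [ 685.8 -356.2]
mug side [161.4 287.6] 0.38 [ 677.4 -456.5]
{'clock': 1.8, 'qpos': array([-1.4,  0.6,  0. ,  1.5, -0. ,  1. , -0. ]), 'qd': array([-0.,  0., -0.,  0.,  0., -0., -0.]), 'tau': array([ -0. , -56.3,   1.2, -19.4,   0. ,   0. ,  -0. ]), 'eef_pos': array([155. , 631.3, 231.3]), 'tool_rot': array([ 3.1, -0. ,  2.9]), 'force': array([-0.1,  0.4, -0.4]), 'torque': array([ 0.,  0., -0.]), 'gripper_force': 0.0, 'width': 85.14604316947843}
```

Run:
```python
from h import *
a=cv2.imread("pics/a.png");b=cv2.imread("pics/b.png")
cv2.imwrite("pics/a2.png",cv2.resize(a[110:300,110:370],(800,585),interpolation=cv2.INTER_CUBIC))
cv2.imwrite("pics/b2.png",cv2.resize(b[130:400,140:400],(578,600),interpolation=cv2.INTER_CUBIC))
```

```text
(no output)
```

View pics/a2.png

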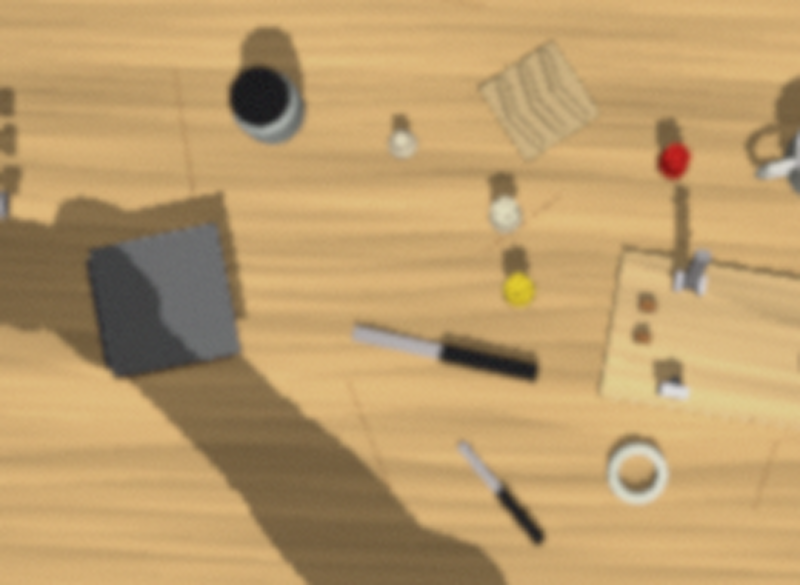

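View pics/b2.png

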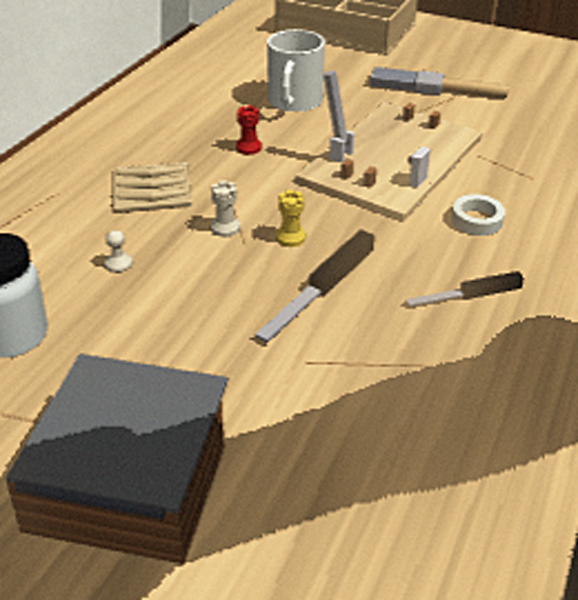

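The target file is the larger one: black handle at crop (490,362), tip at (355,331), which is pixel (220,225) in top. The smaller file at (500,490) is the decoy. The rook is the cream one with battlements, top pixel (178,274). Yellow (203,278) and red (162,329) are decoys, and the round-headed piece at (157,240) is the pawn. The crate is at the left. The keeper bar stands upright on the rack, and the rack's x points to world +y.

```bash
cat >> h.py <<'E'
from scipy.optimize import minimize
from scipy.spatial.transform import Rotation as Ro
def box(x0,x1,y0,y1,z0,z1): return np.array([[x,y,z] for x in(x0,x1) for y in(y0,y1) for z in(z0,z1)],float)
def cyl(r,z0,z1): 
    a=np.arange(16)*np.pi/8; return np.array([[r*np.cos(t),r*np.sin(t),z] for t in a for z in(z0,z1)])
FILE=[box(-50,50,-10,10,0,22),box(50,140,-7,7,6,10)]
ROOK=[cyl(17,0,6),cyl(9.5,6,40),cyl(14,40,55)]
RACK=[box(-75,155,-70,80,0,12)]
CRATE=[box(-55,55,-65,65,0,58),box(-75,55,-65,65,58.5,63.5)]
def render(c,parts,p,z=0,S=4):
    m=np.zeros((420*S,560*S),np.uint8)
    R=Ro.from_euler("z",p[2]).as_matrix()
    for b in parts:
        q=(proj(c,b@R.T+[p[0],p[1],z])[:,::-1]+.5)*S-.5
        cv2.fillConvexPoly(m,cv2.convexHull(np.round(q*16).astype(np.int32)),255,shift=4)
    return cv2.resize(m,(560,420),interpolation=cv2.INTER_AREA)/255.
def fit(views,parts,p0,z=0,yaw=True):
    def f(v):
        p=np.array(p0,float)+[v[0]*10,v[1]*10,v[2]*.1 if yaw else 0]
        return sum(np.abs(render(c,parts,p,z)-m).sum()/m.sum() for c,m in views)
    best=minimize(f,[0,0,0],method="Nelder-Mead",options=dict(initial_simplex=[[0,0,0],[1,0,0],[0,1,0],[0,0,1]],xatol=.01,fatol=1e-4,maxiter=120))
    v=best.x;return np.array(p0)+[v[0]*10,v[1]*10,v[2]*.1 if yaw else 0],best.fun
def mask(n,t,near):
    r=[d for d in ctrl.trace(n,t) if np.hypot(*(np.array(d["position"])-near))<15]
    return r[0]["mask"].astype(float) if r else None
E
cat > m.py <<'E'
from h import *
np.set_printoptions(precision=3,suppress=True)
c={n:grab(n) for n in("top","side")}
for nm,parts,p0,yaw,mid in[("file",FILE,(490,-20,1.55),True,(45,0,8)),("rook",ROOK,(625,-33,0),False,(0,0,28)),("rack",RACK,(505,-290,1.4),True,(40,5,12)),("crate",CRATE,(533,312,1.4),True,(-10,0,60))]:
    vs=[]
    R=Ro.from_euler("z",p0[2]).as_matrix()
    for n in c:
        near=proj(c[n],R@np.array(mid,float)+[p0[0],p0[1],0])[0]
        m=mask(n,nm,near)
        if m is None: print(nm,n,"none",near); continue
        vs.append((c[n],m)); print(nm,n,fit([(c[n],m)],parts,p0,yaw=yaw))
    if vs: print(nm,"both",fit(vs,parts,p0,yaw=yaw))
E
python3 m.py
```

```text
file top (array([477.805, -18.202,   1.38 ]), np.float64(0.11076750700280111))
file side (array([475.527, -17.96 ,   1.388]), np.float64(0.15540498922081922))
file both (array([477.321, -17.912,   1.385]), np.float64(0.36978141483469473))
rook top (array([626.959, -28.785,   0.   ]), np.float64(0.08963046757164403))
rook side (array([622.322, -29.605,   0.   ]), np.float64(0.07818074598260356))
rook both (array([624.284, -30.533,   0.   ]), np.float64(0.3230854285033852))
rack top (array([ 505.874, -294.459,    1.428]), np.float64(0.035751909765312596))
rack side (array([ 502.407, -294.766,    1.414]), np.float64(0.11445597846981928))
rack both (array([ 505.186, -294.451,    1.428]), np.float64(0.1582324564703786))
crate top (array([526.926, 313.14 ,   1.801]), np.float64(0.04999005687467686))
crate side none [321.192 192.429]
crate both (array([526.926, 313.14 ,   1.801]), np.float64(0.04999005687467686))
```

Run:
```python
import cv2,numpy as np
a=cv2.imread("pics/a.png");b=cv2.imread("pics/b.png")
l=cv2.resize(a[170:260,215:295],(480,540),interpolation=cv2.INTER_CUBIC);r=cv2.resize(b[200:300,230:340],(308,280),interpolation=cv2.INTER_CUBIC)
o=np.zeros((540,790,3),np.uint8);o[:,:480]=l;o[:280,482:]=r;cv2.imwrite("pics/c.png",o)
```

```text
(no output)
```

View pics/c.png

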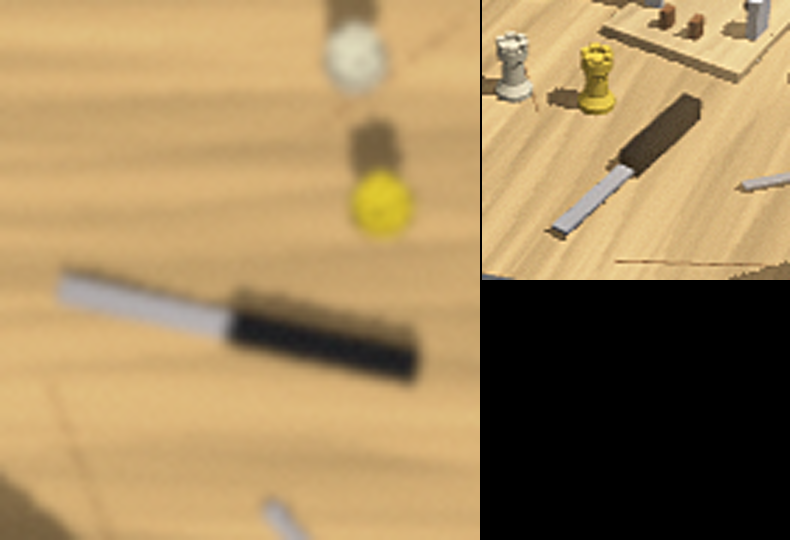

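```bash
cat > plan.py <<'E'
import sys,numpy as np
from h import ctrl,Ro
# usage: plan.py x y z yaw [step]  -> rows from measured pose (or chained)
def plan(P,yaw,P1,yaw1,vmax=1.0):
    P=np.array(P,float);P1=np.array(P1,float)
    dy=(yaw1-yaw+np.pi)%(2*np.pi)-np.pi
    n=int(np.ceil(max(abs(dy)/.08,np.linalg.norm(P1-P)/25/vmax,1)-1e-6));rows=[]
    P0=P.copy();y0=yaw
    for i in range(n):
        A=np.array([[np.cos(yaw),np.sin(yaw),0],[np.sin(yaw),-np.cos(yaw),0],[0,0,-1]])
        last=i>=n-1
        r=A@(P0+(P1-P0)*(i+1)/n-P)/25; t=-(y0+dy*(i+1)/n-yaw)/.08
        r=np.clip(np.round(r,2 if last else 1),-1,1);t=float(np.clip(np.round(t,2 if last else 1),-1,1))
        rows.append([*(float(v)+0. for v in r),t+0.]);P=P+A.T@r*25;yaw-=t*.08
    return rows,P,yaw
def state():
    s=ctrl.read_state();return np.array(s["eef_pos"]),s["tool_rot"][2]
if __name__=="__main__":
    P,y=state();print(P.round(1),round(float(y),3))
    for a in sys.argv[1:]:   # "x,y,z,yaw[,v]"  '_' keeps
        f=a.split(",");t=[None if q=="_" else float(q) for q in f]
        T=[t[i] if t[i] is not None else P[i] for i in range(3)]
        rows,P,y=plan(P,y,T,t[3] if t[3] is not None else y,t[4] if len(t)>4 else 1.)
        print(len(rows),"->",P.round(1),round(float(y),3))
        for i in range(0,len(rows),12): print("[["+",".join("["+",".join(f"{v:g}" for v in r)+"]" for r in rows[i:i+12])+"]]")
E
python3 plan.py 478.6,-8.3,120,1.384 478.6,-8.3,1,1.384,.6
```

```text
[155.  631.3 231.3] 2.901
30 -> [478.6  -8.2 120. ] 1.384
[[[-0.6,-0.7,0.1,0.6],[-0.7,-0.7,0.2,0.7],[-0.7,-0.7,0.1,0.6],[-0.7,-0.6,0.2,0.6],[-0.8,-0.6,0.1,0.7],[-0.7,-0.5,0.2,0.6],[-0.9,-0.5,0.1,0.6],[-0.8,-0.5,0.2,0.7],[-0.8,-0.4,0.1,0.6],[-0.9,-0.4,0.2,0.6],[-0.9,-0.3,0.1,0.7],[-0.9,-0.3,0.2,0.6]]]
[[[-1,-0.3,0.1,0.6],[-0.9,-0.2,0.2,0.6],[-0.9,-0.1,0.1,0.7],[-1,-0.1,0.2,0.6],[-0.9,0,0.1,0.6],[-1,-0.1,0.2,0.7],[-1,0.1,0.1,0.6],[-0.9,0.1,0.2,0.6],[-0.9,0.1,0.1,0.7],[-1,0.2,0.2,0.6],[-0.9,0.3,0.1,0.6],[-0.9,0.2,0.2,0.7]]]
[[[-0.9,0.4,0.1,0.6],[-0.9,0.3,0.2,0.6],[-0.9,0.5,0.1,0.7],[-0.8,0.4,0.2,0.6],[-0.8,0.5,0.1,0.6],[-0.79,0.57,0.15,0.66]]]
8 -> [478.6  -8.2   1. ] 1.384
[[[0,0,0.6,0],[0,0,0.6,0],[0,0,0.6,0],[0,0,0.6,0],[0,0,0.6,0],[0,0,0.6,0],[0,0,0.6,0],[0,0,0.56,0]]]
```

```bash
python3 -m crank '[[[-0.6,-0.7,0.1,0.6],[-0.7,-0.7,0.2,0.7],[-0.7,-0.7,0.1,0.6],[-0.7,-0.6,0.2,0.6],[-0.8,-0.6,0.1,0.7],[-0.7,-0.5,0.2,0.6],[-0.9,-0.5,0.1,0.6],[-0.8,-0.5,0.2,0.7],[-0.8,-0.4,0.1,0.6],[-0.9,-0.4,0.2,0.6],[-0.9,-0.3,0.1,0.7],[-0.9,-0.3,0.2,0.6]]]' -1
python3 -m crank '[[[-1,-0.3,0.1,0.6],[-0.9,-0.2,0.2,0.6],[-0.9,-0.1,0.1,0.7],[-1,-0.1,0.2,0.6],[-0.9,0,0.1,0.6],[-1,-0.1,0.2,0.7],[-1,0.1,0.1,0.6],[-0.9,0.1,0.2,0.6],[-0.9,0.1,0.1,0.7],[-1,0.2,0.2,0.6],[-0.9,0.3,0.1,0.6],[-0.9,0.2,0.2,0.7]]]'
python3 -m crank '[[[-0.9,0.4,0.1,0.6],[-0.9,0.3,0.2,0.6],[-0.9,0.5,0.1,0.7],[-0.8,0.4,0.2,0.6],[-0.8,0.5,0.1,0.6],[-0.8,0.6,0.1,0.7],[0,0,0,0],[0,0,0,0]]]'
python3 plan.py 478.6,-8.3,4,1.384,.6
python3 - <<'E'
from h import *
c=grab("side");r=ctrl.trace("side","file");print([(d["position"],round(d["confidence"],2)) for d in r][:3])
E
```

```text
clock: 3.3
eef_pos: [284.9, 375.8, 186.6]
tool_rot: [3.14, -0.0, 2.29]
force: [-0.2, 0.2, 0.4]
width: 85.4
gripper_force: 0.0
clock: 4.3
eef_pos: [414.4, 119.3, 141.6]
tool_rot: [3.139, -0.0, 1.682]
force: [1.2, 1.0, 0.1]
width: 85.9
gripper_force: 0.0
clock: 4.97
eef_pos: [479.9, -10.0, 121.3]
tool_rot: [3.141, 0.0, 1.378]
force: [-0.2, 1.0, -0.3]
width: 85.1
gripper_force: 0.0
[479.9 -10.  121.3] 1.378
8 -> [478.7  -8.2   4. ] 1.384
[[[0,0,0.6,0],[0,0,0.6,0],[0,0,0.6,0],[0,0,0.5,0],[0,0,0.6,0],[0,0,0.6,-0.1],[0,-0.1,0.6,0],[0.06,0.04,0.59,0.03]]]
[([260.6, 354.0], 0.81), ([255.5, 285.4], 0.56)]
```

```bash
python3 -m crank '[[[0.1,-0.1,0.6,-0.1],[0,0,0.6,0],[0,0,0.6,0],[0,0,0.6,0],[0,0,0.6,0],[0,0,0.6,0],[0,0,0.6,0],[0,0,0.4,0],[0,0,0.2,0],[0,0,0,0]]]' -1
python3 -m crank '[[[0,0,0,0],[0,0,0,0],[0,0,0,0],[0,0,0,0],[0,0,0,0],[0,0,0,0],[0,0,0,0],[0,0,0,0]]]' 1
```

```text
clock: 5.9
eef_pos: [476.3, -4.2, 0.4]
tool_rot: [-3.139, -0.0, 1.391]
force: [0.7, -0.3, -0.4]
width: 85.4
gripper_force: 0.0
clock: 6.57
eef_pos: [477.7, -5.7, 1.9]
tool_rot: [3.141, -0.0, 1.389]
force: [-0.2, 1.0, 5.2]
width: 19.1
gripper_force: 59.7
```

```bash
python3 -m crank '[[[0,0,-0.4,0],[0,0,-0.5,0],[0,0,-0.5,0],[0,0,0,0]]]'
python3 plan.py 577.1,80.8,36,1.79,.9
```

```text
clock: 6.9
eef_pos: [478.4, -5.8, 38.4]
tool_rot: [3.138, -0.0, 1.389]
force: [1.6, 0.3, -0.7]
width: 19.1
gripper_force: 59.0
[478.4  -5.8  38.4] 1.389
6 -> [577.   80.9  36.1] 1.79
[[[0.7,0.5,0,-0.8],[0.6,0.6,0,-0.9],[0.6,0.7,0,-0.8],[0.6,0.6,0.1,-0.8],[0.5,0.7,0,-0.9],[0.5,0.77,-0.01,-0.82]]]
```

```bash
python3 -m crank '[[[0.7,0.5,0,-0.8],[0.6,0.6,0,-0.9],[0.6,0.7,0,-0.8],[0.6,0.6,0.1,-0.8],[0.5,0.7,0,-0.9],[0.5,0.8,0,-0.8],[0,0,0,0],[0,0,0,0]]]'
cat > inhand.py <<'E'
from h import *
import sys
np.set_printoptions(precision=3,suppress=True)
S=[ctrl.read_state()];c={n:grab(n) for n in("top","side")};S.append(ctrl.read_state())
P=np.mean([s["eef_pos"] for s in S],0);y=np.mean([s["tool_rot"][2] for s in S]);print("tcp",P,y)
tip=P+np.array([np.cos(y)*127,np.sin(y)*127,6])
pp={}
for n in c:
    r=[d for d in ctrl.place_of(n,"file_tip")]
    q=proj(c[n],tip)[0];r=[d for d in r if np.hypot(*(np.array(d["position"])-q))<20]
    print(n,"pred",q,[(np.array(d["position"]),round(d["confidence"],2)) for d in r])
    if r: pp[n]=r[0]["position"]; print(onz(c[n],pp[n],tip[2]))
if len(pp)==2: print("tip",tri(c["top"],pp["top"],c["side"],pp["side"]),"pred",tip)
for n,t in[("top","lid_lip"),("side","lid_lip"),("top","lid_hinge"),("side","lid_hinge")]:
    r=ctrl.place_of(n,t)
    print(n,t,[(onz(c[n],d["position"],58.5),round(d["confidence"],2)) for d in r[:2]])
vs=[]
for n in c:
    m=mask(n,"crate",proj(c[n],[527,313,50])[0])
    if m is None: print("no",n,[(d["position"],d["confidence"]) for d in ctrl.trace(n,"crate")][:3]);continue
    print(n,fit([(c[n],m)],CRATE,(527,313,1.8)))
save(sys.argv[1],c["side"]["img"])
E
python3 inhand.py d.png
```

```text
clock: 7.57
eef_pos: [577.0, 82.5, 33.4]
tool_rot: [3.141, -0.001, 1.791]
force: [-1.6, -0.2, -1.1]
width: 18.9
gripper_force: 59.0
tcp [576.187  81.422  33.378] 1.7891180134522702
top pred [202.33  195.696] []
side pred [290.398 214.828] [(array([293.7, 217. ]), 0.86)]
[540.157 211.225  39.378]
top lid_lip [(array([541.996, 232.316,  58.5  ]), 0.62)]
side lid_lip [(array([671.247, 255.196,  58.5  ]), 0.74), (array([545.53 , 245.373,  58.5  ]), 0.65)]
top lid_hinge [(array([515.858, 360.946,  58.5  ]), 0.93)]
side lid_hinge [(array([516.976, 361.227,  58.5  ]), 0.73)]
top (array([528.155, 316.458,   1.809]), np.float64(0.13693760952292075))
side (array([524.142, 310.615,   1.804]), np.float64(0.017102003256176113))
```

View pics/d.png

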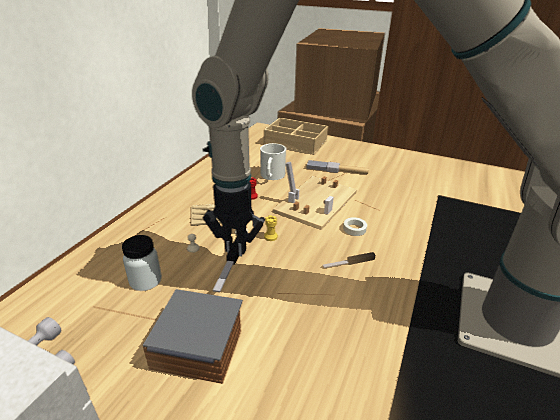

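```bash
python3 -m crank '[[[0.5,0,0,-0.2],[0.5,0,0,0],[0.4,0,0,0],[0.3,0,0,0],[0,0,0,0]]]'
python3 -m crank '[[[0,0,-0.4,0],[0,0,-0.4,0],[0,0,-0.4,0],[0,0,0,0]]]'
python3 - <<'E'
from h import *
S=[ctrl.read_state()];c={n:grab(n) for n in("top","side")};s=ctrl.read_state();print(s["eef_pos"],s["force"])
im=c["side"]["img"][250:390,120:270];save("e.png",cv2.resize(im,(643,600),interpolation=cv2.INTER_CUBIC))
E
```

```text
clock: 8.48
eef_pos: [565.9, 126.4, 33.6]
tool_rot: [-3.141, -0.002, 1.809]
force: [-0.5, 0.3, -0.7]
width: 18.8
gripper_force: 59.0
clock: 8.82
eef_pos: [568.8, 121.9, 66.5]
tool_rot: [3.137, 0.001, 1.804]
force: [-0.8, -0.1, -1.1]
width: 18.6
gripper_force: 59.0
[567.79862779 122.10292493  64.8795424 ] [ 0.32994382 -0.60234533 -1.02432216]
```

View pics/e.png

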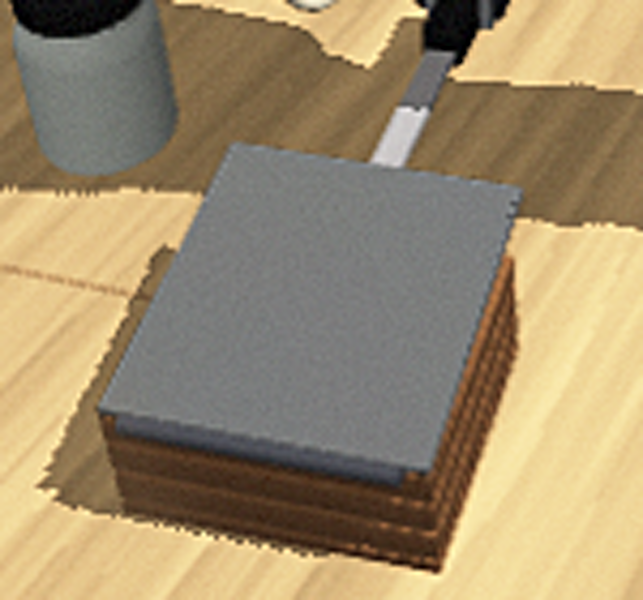

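Run:
```python
import numpy as np
p=np.array([-65.,63.]);rows=[]
for th in np.linspace(.16,1.76,12):
    r=120-20*min(1,th/.6);q=np.array([55-r*np.cos(th),58.5+r*np.sin(th)])
    d=np.round((q-p)/25,2);p=p+d*25;rows.append([float(d[0]),0,float(-d[1]),0])
print(rows,p)
```

```text
[[0.27, 0, -0.55, 0], [0.34, 0, -0.59, 0], [0.41, 0, -0.51, 0], [0.47, 0, -0.42, 0], [0.36, 0, -0.45, 0], [0.42, 0, -0.4, 0], [0.48, 0, -0.33, 0], [0.52, 0, -0.27, 0], [0.55, 0, -0.18, 0], [0.57, 0, -0.1, 0], [0.58, 0, -0.02, 0], [0.58, 0, 0.07, 0]] [ 73.75 156.75]
```

```bash
python3 -m crank '[[[0.25,0,-0.55,0],[0.35,0,-0.6,0],[0.4,0,-0.5,0],[0.45,0,-0.4,0],[0.35,0,-0.45,0],[0.4,0,-0.4,0],[0,0,0,0]]]'
python3 - <<'E'
from h import *
c={n:grab(n) for n in("top","side")};s=ctrl.read_state();print(s["eef_pos"],s["force"])
for n in c: print(n,[(np.round(d["position"],1),round(d["confidence"],2)) for d in ctrl.place_of(n,"lid_lip")][:3])
u=np.array([-.23,.973])
for th in(0.6,.8,1.0): print(th,[proj(c[n],[*(np.array([526,311.])+u*(55-130*np.cos(th))),58.5+130*np.sin(th)])[0] for n in c])
E
```

```text
clock: 9.5
eef_pos: [554.6, 179.0, 137.9]
tool_rot: [3.139, -0.002, 1.808]
force: [-0.7, 0.8, -0.2]
width: 18.4
gripper_force: 59.0
[554.16513748 176.50303152 136.46149554] [ 0.6015737  -0.4143503  -0.11384422]
top []
side [(array([272.3, 184. ]), 0.97)]
0.6 [array([203.45202462, 171.80974608]), array([273.51822995, 199.0345959 ])]
0.8 [array([204.21572846, 164.75021877]), array([271.19241396, 194.25229593])]
1.0 [array([205.33841108, 156.59032764]), array([271.97131832, 188.48027897])]
```

```bash
python3 -m crank '[[[0.5,0,-0.35,0],[0.5,0,-0.25,0],[0.55,0,-0.2,0],[0.55,0,-0.1,0],[0.6,0,0,0],[0.6,0,0,0],[0.1,0,0,0],[0,0,0,0]]]'
python3 - <<'E'
from h import *
c={n:grab(n) for n in("top","side")};s=ctrl.read_state();print(s["eef_pos"],s["force"])
for n in c: print(n,[(np.round(d["position"],1),round(d["confidence"],2)) for d in ctrl.place_of(n,"lid_lip")][:3])
u=np.array([-.23,.973])
for th in(1.4,1.6,1.8): print(th,[proj(c[n],[*(np.array([526,311.])+u*(55-130*np.cos(th))),58.5+130*np.sin(th)])[0] for n in c])
save("f.png",c["side"]["img"])
E
```

```text
clock: 10.37
eef_pos: [533.7, 260.1, 158.2]
tool_rot: [-3.141, -0.0, 1.807]
force: [0.4, -0.9, -1.0]
width: 18.8
gripper_force: 59.0
[534.48502416 257.87812945 158.50124491] [ 0.27534377 -1.00708675 -0.40936116]
top []
side [(array([312.2, 158.9]), 0.65), (array([193.4, 324. ]), 0.23)]
1.4 [array([208.46107739, 138.51904257]), array([284.19218278, 174.47780986])]
1.6 [array([210.31294645, 129.50024683]), array([295.97645448, 166.7232419 ])]
1.8 [array([212.23777834, 121.09752486]), array([311.3738656 , 158.95430822])]
```

View pics/f.png

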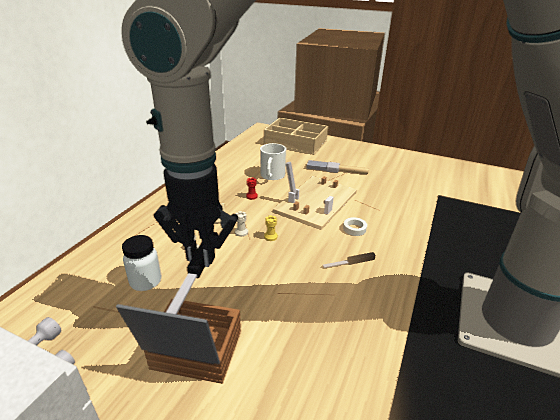

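The lid now leans back at about 1.8 rad (side pixel (312,159)). Next I back off and carry the file to the rack.

```bash
python3 plan.py 506,-282,150,1.425,1.2
```

```text
[534.8 257.4 158.7] 1.803
19 -> [ 513.4 -223.7  150. ] 1.425
[[[-1,-0.3,0,0.2],[-1,-0.3,0,0.3],[-1,-0.3,0.1,0.2],[-1,-0.2,0,0.3],[-1,-0.3,0,0.2],[-1,-0.2,0,0.3],[-1,-0.2,0,0.2],[-1,-0.1,0,0.3],[-1,-0.1,0.1,0.2],[-1,-0.1,0,0.3],[-1,-0.1,0,0.2],[-1,-0.1,0,0.3]]]
[[[-1,0,0,0.2],[-1,0,0.1,0.3],[-1,0,0,0.2],[-1,0.1,0,0.3],[-1,0.1,0,0.2],[-1,0.1,0,0.3],[-1,0.09,0.05,0.23]]]
```

```bash
python3 -m crank '[[[-0.5,0,0,0],[-1,-0.3,0,0.2],[-1,-0.3,0,0.3],[-1,-0.3,0.1,0.2],[-1,-0.2,0,0.3],[-1,-0.3,0,0.2],[-1,-0.2,0,0.3],[-1,-0.2,0,0.2],[-1,-0.1,0,0.3],[-1,-0.1,0.1,0.2],[-1,-0.1,0,0.3],[-1,-0.1,0,0.2]]]'
python3 -m crank '[[[-1,0,0,0.3],[-1,0,0,0.2],[-1,0,0,0.3],[-1,0,0,0.2],[-1,0,0,0.3],[-1,0,0,0.2],[-1,0,0,0.3],[-1,0.1,0,0],[-1,0,0,0],[0,0,0,0]]]'
python3 plan.py 506,-282,110,1.425,.8
```

```text
clock: 11.57
eef_pos: [519.9, -37.2, 154.0]
tool_rot: [3.141, 0.001, 1.586]
force: [0.2, 0.8, -1.1]
width: 18.6
gripper_force: 59.0
clock: 12.4
eef_pos: [506.3, -267.5, 154.6]
tool_rot: [3.14, 0.006, 1.436]
force: [0.4, -1.0, -0.5]
width: 18.6
gripper_force: 59.0
[ 506.3 -267.5  154.6] 1.436
3 -> [ 506.  -282.1  109.9] 1.425
[[[-0.2,0,0.6,0],[-0.2,0,0.6,0.1],[-0.18,0.07,0.59,0.03]]]
```

```bash
python3 -m crank '[[[-0.2,0,0.6,0],[-0.2,0,0.6,0.1],[-0.2,0.1,0.6,0],[0,0,0.4,0],[0,0,0.4,0],[0,0,0.4,0],[0,0,0,0]]]'
cat > rk.py <<'E'
from h import *
import sys
np.set_printoptions(precision=2,suppress=True)
c={n:grab(n) for n in("top","side")}
P=[];Y=[]
for i in range(6):
    s=ctrl.read_state();P.append(s["eef_pos"]);Y.append(s["tool_rot"][2]);ctrl.get_image("top")
P=np.mean(P,0);y=np.mean(Y);print("tcp",P,y)
c={n:grab(n) for n in("top","side")}
tip=P+np.array([np.cos(y)*127,np.sin(y)*127,6]);pp={}
for n in c:
    q=proj(c[n],tip)[0];r=[d for d in ctrl.place_of(n,"file_tip") if np.hypot(*(np.array(d["position"])-q))<20]
    print(n,"pred",q,[(np.array(d["position"]),round(d["confidence"],2)) for d in r])
    if r: pp[n]=r[0]["position"]
if len(pp)==2: print("tip",tri(c["top"],pp["top"],c["side"],pp["side"]),"pred",tip)
p=np.array([504.2,-294.6]);ps=1.425;u=np.array([np.cos(ps),np.sin(ps)]);v=np.array([-u[1],u[0]])
print("tip rel rack",(tip[:2]-p)@u,(tip[:2]-p)@v)
for t,q in[("keeper_hinge",(85,-45,30)),("keeper_end",(85,-62,123)),("rack_catch",(85,57,40)),("rack_seat",(0,0,12))]:
    w=[*(p+u*q[0]+v*q[1]),q[2]];tt={}
    for n in c:
        g=proj(c[n],w)[0];r=[d for d in ctrl.place_of(n,t) if np.hypot(*(np.array(d["position"])-g))<18]
        print(t,n,"pred",g,[(np.array(d["position"]),round(d["confidence"],2)) for d in r[:1]])
        if r: tt[n]=r[0]["position"]
    if len(tt)==2: 
        X,e=tri(c["top"],tt["top"],c["side"],tt["side"]);print("   3d",X,e,"pred",np.array(w))
a=c["top"]["img"][180:270,300:390];b=c["side"]["img"][130:240,250:370]
save(sys.argv[1],np.hstack([cv2.resize(a,(390,390),interpolation=cv2.INTER_CUBIC),cv2.resize(b,(410,390),interpolation=cv2.INTER_CUBIC)]))
E
python3 rk.py g.png
```

```text
clock: 12.98
eef_pos: [508.2, -273.0, 77.0]
tool_rot: [-3.139, -0.001, 1.437]
force: [-0.2, 1.3, -1.8]
width: 19.0
gripper_force: 59.0
tcp [ 509.76 -273.95   79.26] 1.4370632170043376
top pred [211.91 312.49] [(array([217.4, 309.8]), 0.47)]
side pred [190.34 295.16] []
tip rel rack 148.23440187878307 -0.9731722438552062
keeper_hinge top pred [202.12 334.13] [(array([202.6, 335.2]), 0.55)]
keeper_hinge side pred [193.61 292.38] [(array([196.9, 295.4]), 0.72)]
   3d [ 557.39 -222.79   17.44] 6.696775760799632 pred [ 561.07 -217.04   30.  ]
keeper_end top pred [194.24 338.38] [(array([196.4, 334.9]), 0.45)]
keeper_end side pred [161.99 288.16] [(array([161.8, 286.4]), 0.7)]
   3d [ 574.2  -207.6   129.31] 7.144204775920552 pred [ 577.89 -219.51  123.  ]
rack_catch top pred [235.   328.88] [(array([231.1, 328.6]), 0.74)]
rack_catch side pred [201.35 325.29] [(array([200.2, 324.3]), 0.92)]
   3d [ 467.72 -202.17   41.97] 8.77444393518783 pred [ 460.15 -202.22   40.  ]
rack_seat top pred [221.52 358.1 ] [(array([218.4, 359.8]), 0.89)]
rack_seat side pred [191.09 320.32] [(array([191.8, 321.5]), 0.98)]
   3d [ 508.77 -302.47    4.8 ] 11.457467102753704 pred [ 504.2 -294.6   12. ]
```

View pics/g.png

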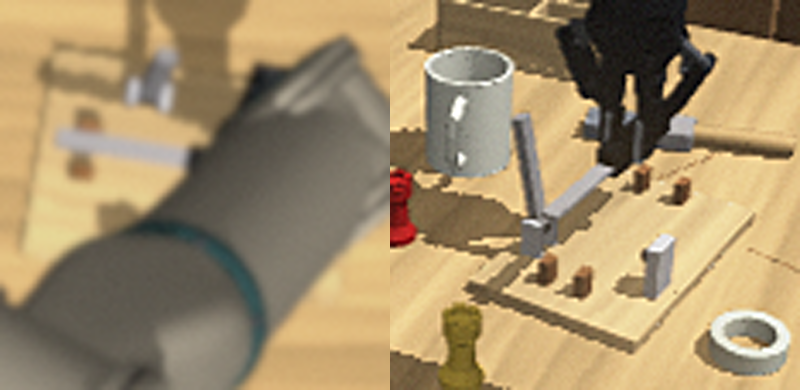

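```bash
python3 -m crank '[[[-0.15,0,0.3,0.15],[-0.15,0,0.4,0],[0,0,0.4,0],[0,0,0.4,0],[0,0,0,0],[0,0,0,0]]]'
cat > sv.py <<'E'
from h import *
np.set_printoptions(precision=2,suppress=True)
P=[];Y=[];F=[]
for i in range(6):
    s=ctrl.read_state();P.append(s["eef_pos"]);Y.append(s["tool_rot"][2]);F.append(s["force"]);c=ctrl.get_image("top")
P=np.mean(P,0);y=np.mean(Y);print("tcp",P,y,np.mean(F,0))
# fit blade edges in top image: bright bluish pixels
tip=P+np.array([np.cos(y)*127,np.sin(y)*127,6])
hsv=cv2.cvtColor(np.ascontiguousarray(c["img"]),cv2.COLOR_RGB2HSV)
q0=proj(c,tip)[0].astype(int)
roi=np.zeros((420,560),bool);roi[q0[0]-8:q0[0]+14,q0[1]-8:q0[1]+28]=True
m=roi&(hsv[...,1]<50)&(hsv[...,2]>110)
yy,xx=np.nonzero(m);W=np.array([onz(c,(a,b),tip[2])[:2] for a,b in zip(yy,xx)])
p=np.array([504.2+1.4,-294.6]);ps=1.425  # top-camera frame
u=np.array([np.cos(ps),np.sin(ps)]);v=np.array([-u[1],u[0]])
A=np.c_[(W-p)@u,(W-p)@v];print(len(A),"x range",A[:,0].min(),A[:,0].max())
for a in range(60,150,10):
    k=(A[:,0]>=a)&(A[:,0]<a+10)
    if k.sum(): print(a,k.sum(),A[k,1].mean())
# cheeks: dark brown
roi[:]=False;g=proj(c,[*(p+u*122),32])[0].astype(int);roi[g[0]-9:g[0]+10,g[1]-6:g[1]+7]=True
h=roi&(hsv[...,1]>130)&(hsv[...,2]<150)
yy,xx=np.nonzero(h);W=np.array([onz(c,(a,b),32)[:2] for a,b in zip(yy,xx)]);B=np.c_[(W-p)@u,(W-p)@v]
print("cheeks",len(B),B[B[:,1]>0].mean(0),B[B[:,1]<0].mean(0))
E
python3 sv.py
```

```text
clock: 14.48
eef_pos: [507.6, -280.9, 40.0]
tool_rot: [-3.139, -0.001, 1.425]
force: [-0.3, 0.6, -1.0]
width: 18.7
gripper_force: 59.0
tcp [ 508.37 -281.33   41.14] 1.4247632261135845 [ 0.22  0.25 -0.52]
131 x range 57.79986535124879 138.98815781104744
60 15 -3.288650206967292
70 18 -10.360780744723499
80 15 -3.9129581383960064
90 14 -3.4675071173255825
100 13 -3.4720095939991884
110 16 -2.8482585594484133
120 20 -3.619458041438576
130 15 -4.099894847809802
cheeks 5 [126.13  13.71] [121.59 -18.83]
```

Run:
```python
from h import *
c=grab("top")
p=np.array([505.6,-294.6]);ps=1.425
u=np.array([np.cos(ps),np.sin(ps)]);v=np.array([-u[1],u[0]])
im=cv2.imread("pics/a.png")[:,:,::-1].astype(float)
# unobstructed first image: brownness of cheeks
roi=im[200:228,312:328];br=np.clip(170-roi[...,0],0,None)*(roi[...,0]-roi[...,2]>25)
for x in(122,-50):
  g=proj(c,[*(p+u*x),30])[0].round().astype(int);s=im[g[0]-10:g[0]+11,g[1]-4:g[1]+5,0]
  print(x,g,s.mean(1).round().astype(int))
  for dv in range(-22,23,2):
    q=proj(c,[*(p+u*x+v*dv),32])[0]; val=np.mean([cv2.getRectSubPix(im[...,k].astype(np.float32),(3,1),(float(q[1]),float(q[0])))[0].mean() for k in (0,)]);print(dv,int(val),end="; ")
  print()
```

```text
122 [214 320] [200 178 163 161 164 168 175 190 208 213 205 189 179 172 170 174 181 198
 215 223 223]
-22 146; -20 149; -18 153; -16 155; -14 157; -12 162; -10 173; -8 188; -6 204; -4 209; -2 206; 0 197; 2 182; 4 168; 6 157; 8 150; 10 146; 12 145; 14 149; 16 154; 18 158; 20 170; 22 186; 
-50 [224 375] [154 151 153 158 169 192 211 217 215 211 201 188 180 178 178 178 180 192
 209 220 221]
-22 152; -20 156; -18 160; -16 170; -14 183; -12 199; -10 210; -8 216; -6 215; -4 214; -2 211; 0 206; 2 200; 4 191; 6 181; 8 173; 10 169; 12 166; 14 164; 16 163; 18 163; 20 165; 22 174;
```

```bash
python3 -m crank '[[[0,-0.12,0,0],[0,0,0.3,0],[0,0,0.2,0],[0,0,0,0]]]'
python3 -m crank '[[[0,0,0.2,0],[0,0,0.1,0],[0,0,0,0],[0,0,0,0]]]'; python3 sv.py
```

```text
clock: 15.17
eef_pos: [504.6, -280.3, 27.5]
tool_rot: [-3.14, -0.001, 1.425]
force: [-0.5, 0.9, -1.2]
width: 18.6
gripper_force: 59.0
clock: 15.5
eef_pos: [505.3, -280.9, 21.0]
tool_rot: [-3.141, -0.0, 1.425]
force: [0.4, 0.5, -0.8]
width: 19.1
gripper_force: 59.0
tcp [ 505.48 -280.99   21.32] 1.4247484795489678 [ 0.06 -0.04 -0.88]
134 x range 58.18584346661705 140.35321725181788
60 16 -1.3302329581466203
70 17 -3.0456947515041266
80 16 -0.7835318193197097
90 15 -1.4867774593596594
100 17 -0.7623262071588724
110 15 -1.5510904529908385
120 17 0.6771910860562997
130 16 -1.4476294632801239
140 1 -3.390890621500837
cheeks 3 [128.    16.36] [130.37 -15.75]
```

```bash
python3 -m crank '[[[0,0,0.1,0],[0,0,0.08,0],[0,0,0.05,0],[0,0,0,0]]]'
```

```text
clock: 16.13
eef_pos: [505.2, -280.8, 15.1]
tool_rot: [-3.141, -0.0, 1.425]
force: [-0.6, 0.7, 0.2]
width: 18.6
gripper_force: 59.0
```

```bash
python3 -m crank '[[[0,0,0.05,0],[0,0,0,0]]]'; python3 -m crank '[[[0,0,0,0],[0,0,0,0],[0,0,0,0],[0,0,0,0],[0,0,-0.3,0],[0,0,-0.8,0],[0,0,-1,0],[0,0,-1,0],[0,0,-1,0],[0,0,-1,0],[0,0,0,0]]]' 0
python3 plan.py 505,-150,130,1.425
```

```text
clock: 16.3
eef_pos: [505.3, -280.9, 14.1]
tool_rot: [-3.141, -0.0, 1.425]
force: [-0.5, -1.0, -1.0]
width: 19.0
gripper_force: 59.0
clock: 17.22
eef_pos: [507.9, -282.9, 147.1]
tool_rot: [3.133, 0.003, 1.425]
force: [0.4, -0.6, 0.7]
width: 42.7
gripper_force: 0.0
[ 507.9 -282.9  147.1] 1.425
6 -> [ 505.  -150.1  130.1] 1.425
[[[0.9,-0.1,0.1,0],[0.8,-0.2,0.1,0],[0.9,-0.1,0.1,0],[0.9,-0.2,0.2,0],[0.9,-0.1,0.1,0],[0.84,-0.19,0.08,-0.01]]]
```

```bash
python3 plan.py 624.6,-29.2,110,1.5,1.1
```

```text
[ 507.9 -282.9  147.1] 1.425
11 -> [624.6 -29.3 110.1] 1.5
[[[1,0.3,0.1,-0.1],[0.9,0.3,0.2,-0.1],[1,0.3,0.1,-0.1],[1,0.3,0.1,0],[1,0.3,0.2,-0.1],[0.9,0.3,0.1,-0.1],[1,0.3,0.1,-0.1],[0.9,0.4,0.2,-0.1],[1,0.3,0.1,-0.1],[1,0.4,0.1,-0.1],[0.9,0.31,0.18,-0.04]]]
```

```bash
python3 -m crank '[[[1,0.3,-0.3,-0.1],[0.9,0.3,0,-0.1],[1,0.3,0,-0.1],[1,0.3,0,0],[1,0.3,0,-0.1],[0.9,0.3,0.2,-0.1],[1,0.3,0.3,-0.1],[0.9,0.4,0.4,-0.1],[1,0.3,0.4,-0.1],[1,0.4,0.4,-0.1],[0.9,0.3,0.4,0],[0,0,0,0]]]' -0.25
python3 - <<'E'
from h import *
np.set_printoptions(precision=2,suppress=True)
c={n:grab(n) for n in("top","side")}
s=ctrl.read_state();print(s["eef_pos"],s["tool_rot"],s["width"])
vs=[]
p0=(505,-294,1.425)
for n in c:
    m=mask(n,"file",proj(c[n],[511,-250,20])[0])
    if m is None: print(n,"no file",[d["position"] for d in ctrl.trace(n,"file")]);continue
    print(n,fit([(c[n],m)],FILE,p0,z=12),m.sum())
for n in c:
    m=mask(n,"rook",proj(c[n],[624.6,-29,28])[0])
    if m is not None: print(n,"rook",fit([(c[n],m)],ROOK,(624.6,-29,0),yaw=False),m.sum())
a=c["top"]["img"][180:270,300:390];b=c["side"]["img"][130:240,250:370]
save("i.png",np.hstack([cv2.resize(a,(390,390),interpolation=cv2.INTER_CUBIC),cv2.resize(b,(410,390),interpolation=cv2.INTER_CUBIC)]))
E
python3 plan.py 624.6,-29.2,27,1.5,.6
```

```text
clock: 18.22
eef_pos: [622.4, -19.3, 94.4]
tool_rot: [-3.139, -0.005, 1.505]
force: [0.2, 1.2, -0.6]
width: 53.2
gripper_force: 0.0
[621.42 -25.88  96.13] [-3.14 -0.    1.5 ] 52.855929920351656
top (array([ 504.57, -292.09,    1.42]), np.float64(0.24609116373822257)) 308.0
side (array([ 501.83, -292.37,    1.42]), np.float64(0.1631021363769388)) 335.0
side rook (array([622.99, -30.2 ,   0.  ]), np.float64(0.09185641998734978)) 248.0
[621.6 -29.1  97.4] 1.494
5 -> [624.6 -29.1  26.9] 1.5
[[[0,0,0.6,0],[0,0,0.5,0],[0,0.1,0.6,0],[0,0,0.6,-0.1],[0.01,0.02,0.52,0.03]]]
```

View pics/i.png

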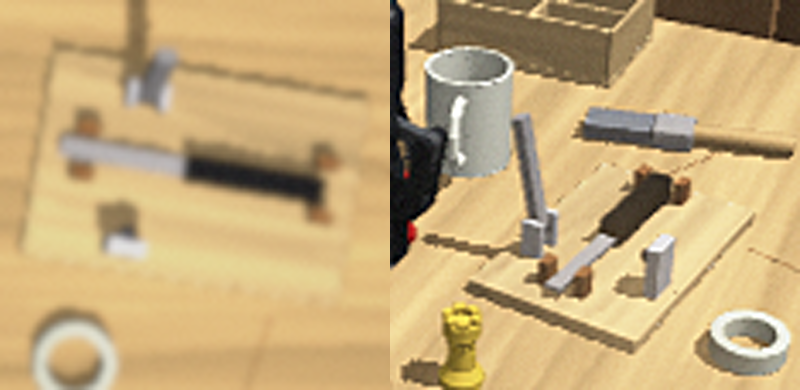

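The file lies between both cheek pairs (top crop: blade at (60–185,150), cheeks at (85,122) and (80,165)). The bar is still up. Next is the rook.

```bash
python3 -m crank '[[[0,0.1,0.6,0],[0,0,0.5,0],[0,0,0.6,0],[0,0,0.5,0],[0,0,0.4,0],[0,0,0.2,0],[0,0,0,0]]]'
python3 -m crank '[[[0,0,0,0],[0,0,0,0],[0,0,0,0],[0,0,0,0],[0,0,0,0],[0,0,0,0]]]' 1
python3 -m crank '[[[0,0,-0.3,0],[0,0,-0.6,0],[0,0,-1,0],[0,0,-1,0],[0,0,-1,0],[0,0,-1,0],[0,0,0,0]]]'
```

```text
clock: 19.1
eef_pos: [623.1, -27.5, 25.0]
tool_rot: [-3.139, 0.0, 1.496]
force: [-0.6, 0.2, 0.6]
width: 53.3
gripper_force: 0.0
clock: 19.6
eef_pos: [625.1, -27.6, 27.6]
tool_rot: [3.14, 0.0, 1.497]
force: [0.5, -0.4, 3.4]
width: 25.5
gripper_force: 59.1
clock: 20.18
eef_pos: [627.1, -28.1, 154.5]
tool_rot: [3.134, -0.0, 1.497]
force: [0.2, -0.1, -2.0]
width: 25.5
gripper_force: 59.1
```

```bash
python3 plan.py 528.8,299.3,140,1.8,1.0
```

```text
[627.1 -28.1 154.5] 1.497
14 -> [528.8 299.4 140. ] 1.8
[[[0.9,-0.3,0,-0.3],[0.9,-0.4,0.1,-0.2],[1,-0.3,0,-0.3],[0.9,-0.3,0.1,-0.3],[0.9,-0.2,0,-0.3],[1,-0.3,0,-0.2],[0.9,-0.2,0.1,-0.3],[1,-0.2,0,-0.3],[0.9,-0.2,0.1,-0.2],[1,-0.2,0,-0.3],[1,-0.1,0.1,-0.3],[0.9,-0.2,0,-0.2]]]
[[[1,-0.1,0,-0.3],[0.98,-0.04,0.08,-0.29]]]
```

```bash
python3 -m crank '[[[0.9,-0.3,0,-0.3],[0.9,-0.4,0.1,-0.2],[1,-0.3,0,-0.3],[0.9,-0.3,0.1,-0.3],[0.9,-0.2,0,-0.3],[1,-0.3,0,-0.2],[0.9,-0.2,0.1,-0.3],[1,-0.2,0,-0.3],[0.9,-0.2,0.1,-0.2],[1,-0.2,0,-0.3],[1,-0.1,0.1,-0.3],[0.9,-0.2,0,-0.2]]]'
python3 -m crank '[[[0.8,-0.1,0,-0.3],[0.6,0,0.1,-0.3],[0.4,0,0,0],[0.2,0,0,0],[0,0,0,0],[0,0,0,0]]]'
python3 - <<'E'
from h import *
np.set_printoptions(precision=2,suppress=True)
c={n:grab(n) for n in("top","side")}
s=ctrl.read_state();print(s["eef_pos"],s["tool_rot"])
for n in c:
    m=mask(n,"rook",proj(c[n],np.array(s["eef_pos"]))[0])
    if m is not None: print(n,"rook",fit([(c[n],m)],ROOK,(s["eef_pos"][0],s["eef_pos"][1],0),z=s["eef_pos"][2]-26.5,yaw=False),m.sum())
for n in c: print([(np.round(d["position"],1),round(d["confidence"],2)) for d in ctrl.place_of(n,"lid_lip")][:2])
E
python3 plan.py 528.8,299.3,60,1.8,.6
```

```text
clock: 21.18
eef_pos: [537.9, 253.8, 136.1]
tool_rot: [-3.14, -0.0, 1.755]
force: [0.2, -0.3, -1.3]
width: 25.4
gripper_force: 59.1
clock: 21.68
eef_pos: [526.9, 299.4, 134.3]
tool_rot: [3.142, 0.001, 1.799]
force: [-0.5, -1.1, -0.7]
width: 25.3
gripper_force: 59.1
[527.13 298.82 134.42] [3.14 0.   1.8 ]
top rook (array([528.44, 286.43,   0.  ]), np.float64(1.6454751131221719)) 52.0
side rook (array([528.21, 294.43,   0.  ]), np.float64(0.47202251270878726)) 432.0
[]
[(array([313. , 158.9]), 0.66)]
[526.8 299.8 134.4] 1.799
5 -> [528.7 299.2  59.9] 1.8
[[[0,0,0.6,0],[0,0,0.6,0],[0,0,0.6,0],[0,0.1,0.6,0],[-0.04,-0.03,0.58,-0.01]]]
```

```bash
python3 -m crank '[[[0,0,0.6,0],[0,0,0.6,0],[0,0,0.6,0],[0,0,0.6,0],[0,0,0.5,0],[0,0,0.4,0],[0,0,0.2,0],[0,0,0,0],[0,0,0,0]]]'
python3 -m crank '[[[0,0,0.08,0],[0,0,0.06,0],[0,0,0,0]]]'
python3 -c "
from h import *
P=[];F=[]
for i in range(6): ctrl.get_image('top');s=ctrl.read_state();P.append(s['eef_pos']);F.append(s['force'])
print(np.mean(P,0),np.mean(F,0))"
```

```text
clock: 22.73
eef_pos: [526.7, 300.5, 46.9]
tool_rot: [3.141, 0.0, 1.801]
force: [-0.9, 0.3, -0.6]
width: 25.3
gripper_force: 59.1
clock: 22.98
eef_pos: [526.6, 300.8, 43.6]
tool_rot: [3.141, -0.0, 1.801]
force: [-0.2, 0.1, -1.0]
width: 25.4
gripper_force: 59.1
[526.49840431 300.71010353  43.5413177 ] [ 0.12233098 -0.01219129 -0.71626294]
```

```bash
python3 -m crank '[[[0,0,0.1,0],[0,0,0.1,0],[0,0,0.08,0],[0,0,0.04,0],[0,0,0,0],[0,0,0,0]]]'
python3 -c "
from h import *
P=[];F=[]
for i in range(6): ctrl.get_image('top');s=ctrl.read_state();P.append(s['eef_pos']);F.append(s['force'])
print(np.mean(P,0),np.mean(F,0))"
python3 -m crank '[[[0,0,0.04,0],[0,0,0,0]]]' | grep -E "eef|force:"
python3 -m crank '[[[0,0,0.04,0],[0,0,0,0]]]' | grep -E "eef|force:"
```

```text
clock: 23.78
eef_pos: [526.4, 300.5, 35.1]
tool_rot: [-3.141, 0.0, 1.801]
force: [-0.4, -0.4, -1.0]
width: 25.5
gripper_force: 59.1
[526.45409308 300.61107144  35.34886554] [-0.0585922  -0.08393159 -0.89268582]
eef_pos: [526.3, 300.6, 34.2]
force: [-0.0, -0.2, -0.5]
gripper_force: 59.1
eef_pos: [526.5, 300.6, 33.6]
force: [-0.9, -0.6, 1.8]
gripper_force: 59.4
```

```bash
python3 -m crank '[[[0,0,0,0],[0,0,0,0],[0,0,0,0],[0,0,0,0]]]' 0 | grep -E "width|force:"
python3 -m crank '[[[0,0,-0.3,0],[0,0,-0.5,0],[0,0,-0.7,0],[0,0,-1,0],[0,0,-1,0],[-0.2,0,-1,0],[-0.5,0,-1,0],[-1,0,0,0],[-1,0,0,0],[-1,0,0,0],[-1,0,0,0],[0,0,0,0]]]' | grep eef
python3 - <<'E'
from h import *
np.set_printoptions(precision=2,suppress=True)
c={n:grab(n) for n in("top","side")}
for n in c:
    m=mask(n,"rook",proj(c[n],[526.5,300.6,34])[0])
    if m is not None: print(n,"rook",fit([(c[n],m)],ROOK,(526,300,0),z=6,yaw=False),m.sum())
    print(n,"lip",[(np.round(d["position"],1),round(d["confidence"],2)) for d in ctrl.place_of(n,"lid_lip")][:2])
a=c["top"]["img"][170:250,110:210];b=c["side"]["img"][280:400,110:260]
save("j.png",np.hstack([cv2.resize(a,(400,320),interpolation=cv2.INTER_CUBIC),cv2.resize(b,(400,320),interpolation=cv2.INTER_CUBIC)]))
E
```

```text
force: [0.4, 0.0, -0.1]
width: 43.2
gripper_force: 0.0
eef_pos: [555.1, 179.1, 172.8]
top lip [(array([211.4, 123.2]), 0.95), (array([193.9, 335.3]), 0.64)]
side lip [(array([312.4, 158.5]), 0.65)]
```

View pics/j.png

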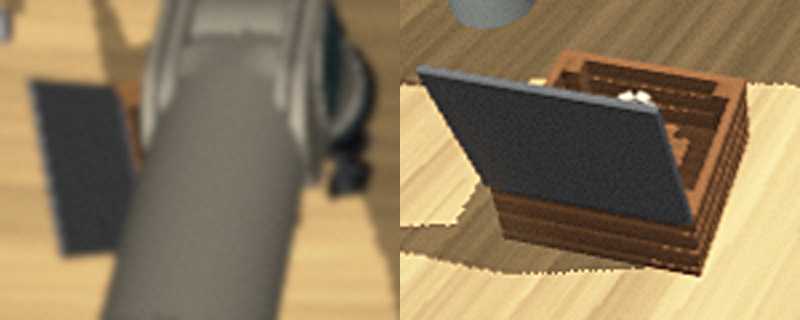

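The rook's crown shows at crop (635,98), upright on the crate's floor, and the lid still leans back. Next is the keeper.

```bash
python3 plan.py 619.4,-225.6,172,1.425,1.0
python3 - <<'E'
import numpy as np
def C(th,r): return np.array([-45+r*np.cos(th)-5*np.sin(th)-15,30+r*np.sin(th)+5*np.cos(th)])
p=np.array([-104.,96.])
for k,th in enumerate(np.linspace(1.85,0.0,19)):
    r=70+15*(1.85-th)/1.85;q=C(th,r);d=np.round((q-p)/25,2);p=p+d*25;print(round(th,2),[0,float(-d[0]),float(-d[1]),0],p)
E
```

```text
[552.8 187.9 171. ] 1.803
17 -> [ 619.4 -225.6  172. ] 1.425
[[[-1,-0.1,0,0.3],[-1,0,0,0.3],[-1,0,0,0.2],[-0.9,-0.1,0,0.3],[-1,0.1,0,0.3],[-1,0,0,0.3],[-1,0.1,0,0.2],[-1,0,0,0.3],[-1,0.1,0,0.3],[-0.9,0.2,0,0.3],[-1,0.1,0,0.3],[-1,0.2,0,0.2]]]
[[[-0.9,0.2,0,0.3],[-1,0.2,0,0.3],[-1,0.2,0,0.3],[-0.9,0.3,0,0.2],[-0.96,0.25,-0.04,0.33]]]
1.85 [0, -0.8, 0.0, 0] [-84.  96.]
1.75 [0, -0.27, -0.11, 0] [-77.25  98.75]
1.64 [0, -0.28, -0.09, 0] [-70.25 101.  ]
1.54 [0, -0.29, -0.06, 0] [-63.  102.5]
1.44 [0, -0.31, -0.03, 0] [-55.25 103.25]
1.34 [0, -0.31, -0.0, 0] [-47.5  103.25]
1.23 [0, -0.3, 0.03, 0] [-40.  102.5]
1.13 [0, -0.31, 0.07, 0] [-32.25 100.75]
1.03 [0, -0.3, 0.1, 0] [-24.75  98.25]
0.92 [0, -0.3, 0.13, 0] [-17.25  95.  ]
0.82 [0, -0.28, 0.17, 0] [-10.25  90.75]
0.72 [0, -0.26, 0.19, 0] [-3.75 86.  ]
0.62 [0, -0.24, 0.23, 0] [ 2.25 80.25]
0.51 [0, -0.23, 0.25, 0] [ 8. 74.]
0.41 [0, -0.19, 0.27, 0] [12.75 67.25]
0.31 [0, -0.17, 0.3, 0] [17.   59.75]
0.21 [0, -0.14, 0.31, 0] [20.5 52. ]
0.1 [0, -0.11, 0.34, 0] [23.25 43.5 ]
0.0 [0, -0.07, 0.34, 0] [25. 35.]
```

```bash
python3 -m crank '[[[-1,-0.1,0,0.3],[-1,0,0,0.3],[-1,0,0,0.2],[-0.9,-0.1,0,0.3],[-1,0.1,0,0.3],[-1,0,0,0.3],[-1,0.1,0,0.2],[-1,0,0,0.3],[-1,0.1,0,0.3],[-0.9,0.2,0,0.3],[-1,0.1,0,0.3],[-1,0.2,0,0.2]]]' 1 | grep -E "eef|width"
python3 -m crank '[[[-0.9,0.2,0,0.3],[-1,0.2,0,0.3],[-1,0.2,0,0.3],[-0.9,0.3,0,0.2],[-0.8,0.2,0,0.3],[0,0,0,0],[0,0,0,0]]]' | grep -E "eef|width|rot"
python3 plan.py 619.4,-225.6,96,1.425,.8
```

```text
eef_pos: [600.0, -106.0, 170.7]
width: 0.0
eef_pos: [618.1, -223.6, 170.5]
tool_rot: [-3.141, 0.0, 1.424]
width: 0.1
[ 618.1 -223.6  170.5] 1.424
4 -> [ 619.3 -225.6   96. ] 1.425
[[[0,0,0.7,0],[0,0,0.8,0],[-0.1,0,0.7,0],[0.03,0.06,0.78,-0.01]]]
```

```bash
python3 -m crank '[[[-0.1,0,0.7,0],[0,0,0.8,0],[0,0,0.8,0],[0,0,0.7,0],[0,0,0,0]]]' | grep -E "eef|force:"
python3 -m crank '[[[0,-0.4,0,0],[0,-0.4,0,0],[0,-0.27,-0.1,0],[0,-0.28,-0.1,0],[0,-0.3,-0.06,0],[0,-0.3,0,0],[0,-0.3,0,0],[0,-0.3,0,0],[0,-0.3,0.07,0],[0,0,0,0]]]'
python3 - <<'E'
from h import *
np.set_printoptions(precision=1,suppress=True)
c={n:grab(n) for n in("top","side")}
p=np.array([504.2,-294.6]);ps=1.425;u=np.array([np.cos(ps),np.sin(ps)]);v=np.array([-u[1],u[0]])
P=ctrl.read_state()["eef_pos"];print("tcp rack",(P[:2]-p)@u,(P[:2]-p)@v,P[2])
for n in c: print(n,[(np.array(d["position"]),round(d["confidence"],2)) for d in ctrl.place_of(n,"keeper_end")][:3])
for th in(1.7,1.4,1.2,1.0,.8): print(th,[proj(c[n],[*(p+u*85+v*(-45+95*np.cos(th))),30+95*np.sin(th)])[0] for n in c])
E
```

```text
eef_pos: [615.9, -221.4, 92.0]
force: [-0.2, 0.8, -1.2]
gripper_force: 0.0
clock: 28.88
eef_pos: [544.9, -215.1, 100.2]
tool_rot: [-3.139, -0.001, 1.424]
force: [0.2, 0.7, -0.4]
width: 0.0
gripper_force: 0.0
tcp rack 84.55909728083954 -30.66094138328682 100.39393006833109
top []
side [(array([169.8, 304.8]), 0.58)]
1.7 [array([195.8, 338.2]), array([162. , 289.7])]
1.4 [array([205.5, 336.5]), array([164.9, 298.8])]
1.2 [array([211.8, 335.3]), array([168.4, 304.7])]
1.0 [array([217.7, 334. ]), array([173. , 310.2])]
0.8 [array([222.9, 332.8]), array([178.5, 314.9])]
```

Bar at about 1.17 rad, as planned. I continue down.

```bash
python3 -m crank '[[[0,-0.3,0.1,0],[0,-0.3,0.13,0],[0,-0.28,0.17,0],[0,-0.26,0.2,0],[0,-0.24,0.23,0],[0,-0.23,0.25,0],[0,-0.2,0.27,0],[0,-0.17,0.3,0],[0,-0.14,0.3,0],[0,0,0,0],[0,0,0,0]]]'
cat > kp.py <<'E'
from h import *
np.set_printoptions(precision=1,suppress=True)
c={n:grab(n) for n in("top","side")}
p=np.array([504.2,-294.6]);ps=1.425;u=np.array([np.cos(ps),np.sin(ps)]);v=np.array([-u[1],u[0]])
P=ctrl.read_state()["eef_pos"];print("tcp rack",(P[:2]-p)@u,(P[:2]-p)@v,P[2])
for n in c: print(n,[(np.array(d["position"]),round(d["confidence"],2)) for d in ctrl.place_of(n,"keeper_end")][:3])
for th in(.5,.3,.2,.1,0): print(th,[proj(c[n],[*(p+u*85+v*(-45+95*np.cos(th))),30+95*np.sin(th)])[0] for n in c])
E
python3 kp.py
```

```text
clock: 30.0
eef_pos: [494.2, -207.5, 51.2]
tool_rot: [-3.14, -0.0, 1.424]
force: [0.3, 0.2, 0.0]
width: -0.0
gripper_force: 0.0
tcp rack 84.57350596816549 21.706408052316817 51.79025155902108
top []
side [(array([196.8, 322.1]), 0.56)]
0.5 [array([228.8, 331. ]), array([187.8, 320.1])]
0.3 [array([231.3, 330.1]), array([194.3, 322. ])]
0.2 [array([232.1, 329.6]), array([197.5, 322.6])]
0.1 [array([232.6, 329.3]), array([200.7, 322.8])]
0 [array([232.8, 329. ]), array([203.7, 322.7])]
```

```bash
python3 -m crank '[[[0,-0.1,0.2,0],[0,-0.05,0.15,0],[0,0,0.15,0],[0,0,0.12,0],[0,0,0,0]]]' | grep -E "eef|force:"
python3 -m crank '[[[0,0,0.1,0],[0,0,0.06,0],[0,0,0,0],[0,0,0,0]]]' | grep -E "eef|force:"; python3 kp.py|head -3
```

```text
eef_pos: [489.7, -206.6, 35.3]
force: [-0.5, -0.0, -0.5]
gripper_force: 0.0
eef_pos: [489.9, -206.7, 34.3]
force: [-6.1, 3.2, 25.7]
gripper_force: 12.9
tcp rack 84.89076980859305 26.92909935344034 34.295165645530105
top []
side [(array([206. , 323.6]), 0.67)]
```

```bash
python3 -m crank '[[[0,0,-0.4,0],[0,0,-0.8,0],[0,0,-1,0],[0,0,-1,0],[0,0,-1,0],[1,0,-0.5,0],[1,0,0,0],[1,0,0,0],[1,0,0,0],[1,0,0,0],[0,0,0,0]]]' | grep -E "eef|force:|clock"; python3 kp.py
python3 - <<'E'
from h import *
np.set_printoptions(precision=2,suppress=True)
c={n:grab(n) for n in("top","side")}
for n in c:
    m=mask(n,"file",proj(c[n],[511,-250,20])[0])
    if m is not None: print(n,fit([(c[n],m)],FILE,(504,-293,1.425),z=12))
a=c["top"]["img"][180:270,300:390];b=c["side"]["img"][150:240,260:360]
save("k.png",np.hstack([cv2.resize(a,(300,300),interpolation=cv2.INTER_CUBIC),cv2.resize(b,(500,450),interpolation=cv2.INTER_CUBIC)[:300]]) if 0 else cv2.resize(b,(667,600),interpolation=cv2.INTER_CUBIC))
E
```

```text
clock: 32.07
eef_pos: [509.2, -77.0, 148.9]
force: [0.4, 0.2, -0.9]
gripper_force: 0.0
tcp rack 210.70015905652636 26.241754356939563 149.4174577437531
top [(array([200.4, 332.3]), 0.73), (array([230.7, 326.7]), 0.68)]
side [(array([202.8, 322.4]), 0.72)]
0.5 [array([228.8, 331. ]), array([187.8, 320.1])]
0.3 [array([231.3, 330.1]), array([194.3, 322. ])]
0.2 [array([232.1, 329.6]), array([197.5, 322.6])]
0.1 [array([232.6, 329.3]), array([200.7, 322.8])]
0 [array([232.8, 329. ]), array([203.7, 322.7])]
top (array([ 504.86, -289.38,    1.42]), np.float64(0.3672090112640801))
side (array([ 503.51, -296.66,    1.45]), np.float64(0.6808432293105035))
```

View pics/k.png

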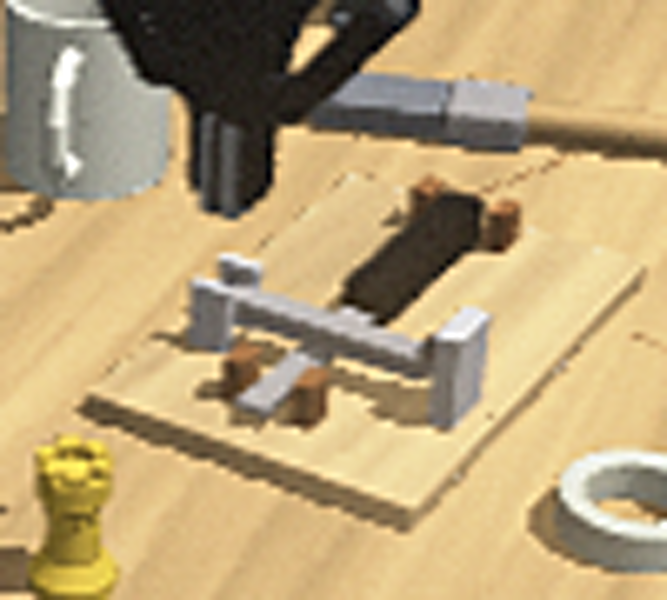

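The bar lies level across the blade, with its free end at (425,360) under the ball on the catch post. The file is flat between the cheeks.

```bash
python3 -c "
from cell import ctrl
print(ctrl.finish_job())"
```

```text
the job is handed in; nothing more can be done
None
```

I handed the job in at about 32 s. The lid leans back at about 1.8 rad, levered up with the file blade. The rook stands upright in the crate, and the file is in its rack with the bar level under the catch; I judged the snap from a photo and the push force. The grader has returned no verdict.

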